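# Tip open the bread bin with the hook pole

## Task

Pick up the short hook pole by its handle, catch its hook in the steel ring on the front of the bread bin, and pull the bin's flap down until it is fully open against its stop. Then unhook the pole and lay it back on the worktop, flat on its foot and clear of the bin. Use only the pole on the bin, never the gripper or arm, and leave the other things on the worktop where they are.

Things in the scene. Friction and masses are not known exactly. Their poses are not given: they have to be found in the camera images.
- bread_bin: Plain wooden tip-out bread bin fixed to the worktop, 270 wide (y), 160 deep (x), 239 high. Origin: centre of its underside; its front is own -x, z up. Its front flap (242 wide, 158 high) is hinged at its lower edge, 82 in front of the origin and 58 above the worktop. A level metal rail crosses the flap near its top; one steel ring, open upwards, is clamped on it.
- flap (a joint): Angle of the bread bin's flap, rad: 0 upright and shut, grows as its top comes forward to the robot and down, stop at 1.05. A friction hinge (about 3 N at the ring) keeps it at whatever angle it is left.
- rail_mid (a point): Moves with the flap: 46 mm in front of the hinge line, 148 above it when shut. The ring's centre is this point shifted by an unreported -40 to +40 mm along the bin's y (find it by touch or sight; it is clamped hard). Ring: 8 mm bar, 34 inside, 50 outside, opening faces up, outer side tipped up 20 degrees when shut; held only at its rear, free air in front, at both sides and below.
- hook_pole: Hook pole lying on its flat foot, 0.16 kg. Wooden handle 110 long (own x), 26 wide (y), 44 high (z); origin: centre of its underside. From the handle's +x end a 9 mm steel shaft runs along +x, axis 36 above the underside; at x = 125 it bends straight down into a 9 mm finger, the hook, with its rounded end 5 above the underside.
- hook (a point): Point on the axis of the hook's down-turned finger, in the pole's frame at x = 125, z = 20 mm.
- teaspoon: Metal teaspoon lying flat, 139 long (own x), 30 wide, 10 high; bystander.
- side_plate: Pink side plate, 170 across, 15 high; bystander.
- honey_jar: A honey jar, 61 across, 111 high, origin under its centre; bystander.
- tomato_tin: A food tin, 58 across, 72 high, origin under its centre; bystander.
- salt_shaker: A glass salt shaker with metal cap, 44 across, 90 high, origin under its centre; bystander.
- green_cup: A green cup with a handle, 88 across, 60 high, origin under its centre; bystander.
- juice_glass_a: A glass of orange juice, 76 across, 95 high, origin under its centre; bystander.

How it is judged:
By the outcome, as a careful person would: the job done as asked, in the order asked, and still so for the second after the job is handed in, with the robot touching nothing.
It also fails if it takes over 69 s, if anything falls off the work surface, if the arm or the gripper's body presses on something with over 40 N, if the wrist force passes 120 N, or if a joint passes its speed limit or range.

## Robot

A 6-joint arm with a two-finger parallel gripper is mounted at the origin on a cart in front of the work surface, level with it; the furniture and walls round the work are solid. World frame = base frame: x ahead of the robot, y to its left, z up, the work surface at z = 0. Lengths are in m, angles in rad, forces in N, time in s.
With the tool pointing down it reaches from about 0.275 to 0.75 m from the base axis. Payload 10.2 kg.
Tool frame: the origin (TCP) lies between the finger pads; the fingertips stand 17 mm ahead of it and the grasp point (between the pads) lies 2 mm behind it; z points along the fingers, y is the line along which they close (so a half turn about z gives the same grasp; the last joint's range is limited). The gripper opens to 85 mm and grips with 20 to 120 N. Pads are 22 mm wide; open, the fingers measure 114 mm over their backs; the gripper's body (76 mm by 85 mm) begins 54 mm behind the grasp point. The pads swing forward as they close: fully open they stand 13 mm farther back than shut.
Start: joints at [0.978, 0.313, 1.498, -0, 1.331, -0.223], TCP at [0.19, 0.49, 0.248] pointing down, gripper open.
Joint ranges: [-2.94, 2.94], [-0.97, 2.17], [0.19, 2.56], [-1.23, 4.37], [0.02, 3.11], [-2.88, 2.88]. Speed limits (rad/s): [2.39, 2.39, 3.01, 3.14, 3.14, 3.14].

## Interface

Orientations are given as a unit quaternion [x, y, z, w].
In Python, from rig import arm gives the robot as it stands. The module is installed in compiled form; this text tells all that it offers.
- The arm moves only by the tool carry_out, never from a script. Its argument "deltas" is text: rows parted by semicolons, each of 5 numbers parted by spaces: the finger opening in mm, from 0 to 85.4, then the shift along the tool's x, y, z in mm, then the turn about the tool's z in rad. A call has 1 to 12 rows; each row is the pose to reach, as a shift and turn from the pose commanded when the call began, along the tool's axes at that moment; what a row does not reach only later rows make up. A row lasts 1/10 s, in which the tool goes at most 50 mm and 8.59 degrees, less where a joint would pass 70% of its speed; a pose out of reach is approached as far as the arm can. A call with a gripper value outside its range is refused whole. The fingers move at their own pace and stop on an object; "grip_force" is the grip in N (left out, the last holds). Time passes only in rows, so rows that repeat a pose let the fingers close. It gives the time, the measured TCP pose, the force, the opening and the grip force at its end, in the units of the state.
- arm.get_state(): the state, without advancing time (a new reading comes with each control period).
- arm.snapshot(name): name is "scene" or "top" or "wrist"; returns a dict with "pixels" (480x640x3 uint8, blue, green, red), "fov_y" (degrees; the focal length in pixels is half the picture's height over the tangent of half this angle, whatever the lens; pixels are square), "cx", "cy" (the principal point, pixels), "dist_coeffs" ([k1, k2, p1, p2, k3] as OpenCV has them; the pictures are not rectified), "R" (3x3) and "t" (3): a world point X has camera coordinates R X + t; the wrist camera has in their place "T_tool_cam" (4x4, takes a point from camera to tool coordinates, whose origin is the TCP and whose axes are the flange's). Camera axes: x right, y down, z forward; pixel columns grow to the right and rows downward; lengths in m; the calibration is good to about 2 mm. A picture is of the moment at which its call begins: read the wrist's pose just before it. There is no depth.
- arm.finish_job(): hands the job in; it is judged then, once.
The state is a dict: "clock": time; "joints": joint angles; "dq": joint speeds; "joint_torque": joint torques, N m; "eef_pos": TCP position; "orientation": TCP orientation; "contact_force": force on the tool from outside, world axes, zero at the start; "wrist_torque": the same for the moment, N m; "gripper_width": finger opening in m; "gripper_force": force on a finger pad.
Only numpy, scipy, OpenCV 4.12 (cv2) and the standard library are available. Lean on these libraries where they do the work, as an engineer would, in place of code of your own. Each camera call takes 0.05 s, during which the arm holds its last target. There are 200 camera calls.

## Working session

There is one attempt and no reset: what is moved stays moved. The work goes in short steps, Python scripts to look and compute and a tool call to move; the robot and the scene stay as the last step left them, time stands still between calls to the robot, and variables do not carry over. Pictures are saved under pics/ and viewed, at most 11 in all, crops included, and the job is handed in when it is done.

Besides the shell and the picture viewer there is one more tool, called as name(argument=value, ...) on one line, values as JSON. carry_out: Moves the arm, as the interface text tells. Its arguments: {"type":"object","properties":{"deltas":{"type":"string"},"grip_force":{"type":"number"}},"required":["deltas"]}

```bash
mkdir -p pics; cat > h.py <<'E'
import numpy as np, cv2
from rig import arm
from scipy.spatial.transform import Rotation as Ro
def snap(n):
    s=arm.get_state(); d=arm.snapshot(n); d['pixels']=np.array(d['pixels'],dtype=np.uint8)
    f=240/np.tan(np.radians(d['fov_y'])/2); d['K']=np.array([[f,0,d['cx']],[0,f,d['cy']],[0,0,1.]])
    d['D']=np.array(d['dist_coeffs'],float)
    if 'T_tool_cam' in d:
        T=np.eye(4);T[:3,:3]=Ro.from_quat(s['orientation']).as_matrix();T[:3,3]=s['eef_pos']
        W=np.linalg.inv(T@np.array(d['T_tool_cam'])); d['R'],d['t']=W[:3,:3],W[:3,3]
    d['R']=np.array(d['R']);d['t']=np.array(d['t']);return d
def ray(d,px):
    p=cv2.undistortPoints(np.array(px,float).reshape(-1,1,2),d['K'],d['D']).reshape(-1,2)
    v=np.c_[p,np.ones(len(p))]@d['R']; return -d['R'].T@d['t'],v
def plane(d,px,z):
    o,v=ray(d,px); return o+v*((z-o[2])/v[:,2])[:,None]
def proj(d,X):
    return cv2.projectPoints(np.array(X,float).reshape(-1,3),cv2.Rodrigues(d['R'])[0],d['t'],d['K'],d['D'])[0].reshape(-1,2)
def tri(ds,pxs):
    A=np.zeros((3,3));b=np.zeros(3)
    for d,p in zip(ds,pxs):
        o,v=ray(d,[p]);v=v[0]/np.linalg.norm(v[0]);P=np.eye(3)-np.outer(v,v);A+=P;b+=P@o
    return np.linalg.solve(A,b)
E
python3 - <<'E'
from h import *
s=arm.get_state();print({k:np.round(v,3) for k,v in s.items()})
for n in('scene','top'):
    d=snap(n);cv2.imwrite(f'pics/{n}0.png',d['pixels']);print(n,d['fov_y'],-d['R'].T@d['t'],d['R'].round(2).tolist(),d['D'])
E
```

```text
{'clock': np.float64(0.0), 'joints': array([ 0.978,  0.313,  1.498,  0.   ,  1.331, -0.223]), 'dq': array([-0.001, -0.001,  0.001,  0.   ,  0.002,  0.002]), 'joint_torque': array([ 1.0000e-03, -4.1225e+01, -2.5975e+01, -0.0000e+00,  4.0000e-03,
       -0.0000e+00]), 'eef_pos': array([0.19 , 0.489, 0.248]), 'orientation': array([ 0.184,  0.983, -0.001, -0.   ]), 'contact_force': array([-0.476,  0.024,  0.715]), 'wrist_torque': array([-0.005, -0.015,  0.021]), 'gripper_force': np.float64(0.0), 'gripper_width': np.float64(0.085)}
scene 45.71862074808425 [0.07012749 0.72542735 1.49339084] [[-0.83, -0.56, -0.01], [-0.47, 0.7, -0.54], [0.31, -0.45, -0.84]] [-0.13055032  0.          0.          0.          0.        ]
top 43.878791090158096 [0.33413387 0.1296099  1.50830689] [[-0.44, -0.9, 0.01], [-0.88, 0.43, -0.21], [0.18, -0.1, -0.98]] [-0.19395011  0.          0.          0.          0.        ]
```

View pics/scene0.png

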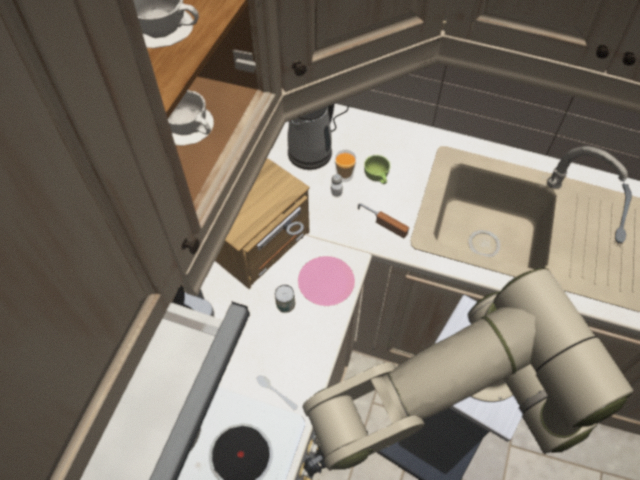

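View pics/top0.png

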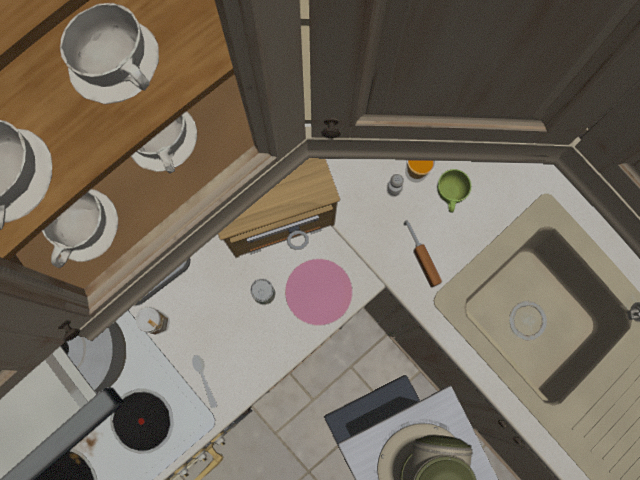

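Scene: bin at (265,220), ring near (294,229), pole handle (393,224), hook (360,208). Top: bin front edge (225,240)-(335,205), ring (298,240), handle (428,265), hook (406,223). I'll zoom in.

```bash
python3 - <<'E'
from h import *
a=cv2.imread('pics/scene0.png');b=cv2.imread('pics/top0.png')
def c(i,x,y,w=100,h=75):return cv2.resize(i[y:y+h,x:x+w],(400,300),interpolation=cv2.INTER_CUBIC)
m=np.vstack([np.hstack([c(a,220,200),c(a,340,180)]),np.hstack([c(b,215,190,140,105)if 0 else c(b,250,195),c(b,380,215)])])
cv2.imwrite('pics/m1.png',m)
# bin scale calibration
T=snap('top');S=snap('scene')
for n,d in(('top',T),('scene',S)):
    hsv=cv2.cvtColor(d['pixels'],cv2.COLOR_BGR2HSV)
    m=cv2.inRange(hsv,(3,120,60),(16,255,220)); 
    k,l,st,ce=cv2.connectedComponentsWithStats(m)
    for i in range(1,k):
        if 100<st[i,4]<3000: print(n,st[i],ce[i].round(1),plane(d,[ce[i]],.03).round(3))
E
```

```text
top [   0    0   70   55 1618] [22.9 18. ] [[1.653 0.477 0.03 ]]
top [227  87  19  40 204] [236.6 108.5] [[1.052 0.013 0.03 ]]
top [124 159  46  34 326] [144.  175.9] [[0.988 0.313 0.03 ]]
top [110 167  20  24 122] [120.1 179.3] [[1.01  0.376 0.03 ]]
top [103 176  29  32 155] [115.3 193.9] [[0.978 0.403 0.03 ]]
top [152 197  30  30 160] [165.4 209.8] [[0.876 0.297 0.03 ]]
top [118 202  23  26 113] [126.2 213. ] [[0.916 0.396 0.03 ]]
top [107 224  38  30 215] [126.1 239.3] [[0.85  0.423 0.03 ]]
top [ 15 232  45  44 467] [ 37.6 254.9] [[0.921 0.66  0.03 ]]
top [416 245  25  41 398] [427.8 264.4] [[ 0.447 -0.244  0.03 ]]
top [ 62 253  48  35 362] [ 85.4 268.8] [[0.827 0.552 0.03 ]]
scene [378 213  30  19 172] [392.6 222.1] [[ 0.447 -0.249  0.03 ]]
```

View pics/m1.png

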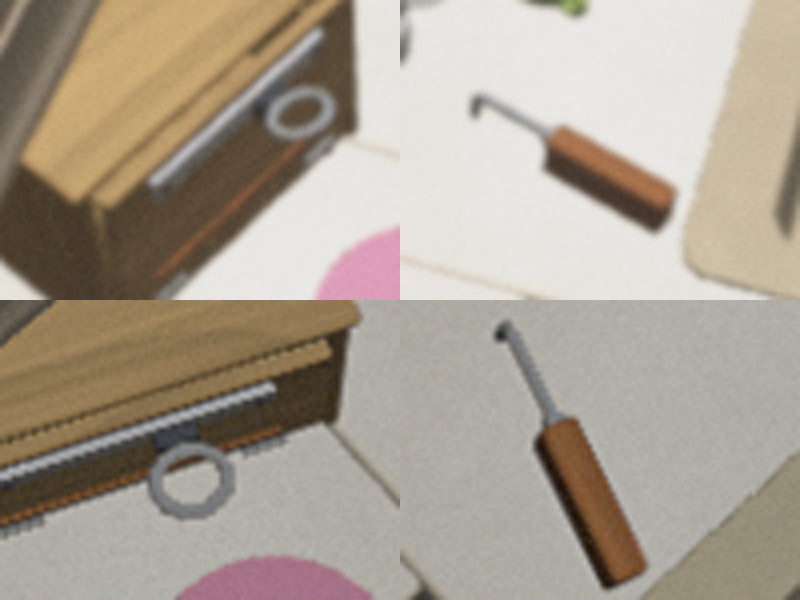

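Ring centre: scene (295,228), top (297.8,240). Hook bend: top (406.2,222), scene (360,205). Rail ends: scene (300.5,208) and (258,246.5).

```bash
python3 - <<'E'
from h import *
T=snap('top');S=snap('scene')
r=tri([S,T],[(294.7,227.9),(297.4,239.7)]);print('ring',r.round(4),proj(S,r),proj(T,r))
print('ring@206',plane(S,[(294.7,227.9)],.206),plane(T,[(297.4,239.7)],.206))
rs=plane(S,[(300.2,208),(258,246.3)],.21);print('railS',rs.round(3)); 
g=cv2.cvtColor(T['pixels'],cv2.COLOR_BGR2GRAY)
rt=plane(T,[(318.5,217),(250,237.8-3.4+8*0)],.21);print('railT end',rt.round(3))
for a in (rs,):
    u=(a[0]-a[1]);print('yaw of -y dir',np.degrees(np.arctan2(u[1],u[0])),np.linalg.norm(u))
for n,d in(('top',T),('scene',S)):
    hsv=cv2.cvtColor(d['pixels'],cv2.COLOR_BGR2HSV)
    m=cv2.inRange(hsv,(3,90,40),(16,255,255)); box=(slice(235,295),slice(405,450)) if n=='top' else (slice(200,245),slice(365,420))
    mm=np.zeros_like(m);mm[box]=m[box]
    # top face only: bright
    mm[hsv[...,2]<(100 if n=='top' else 110)]=0
    p=np.argwhere(mm)[:,::-1].astype(float); w=plane(d,p,.044)[:,:2]
    c,sz,ang=cv2.minAreaRect(w.astype(np.float32)*1000); print(n,len(p),c,sz,ang,w.mean(0).round(4))
    v=np.linalg.svd(w-w.mean(0))[2][0];print('axis deg',np.degrees(np.arctan2(v[1],v[0])))
b=tri([S,T],[(360,204.6),(405.9,221.9)]);print('bend',b)
print(plane(T,[(405.9,221.9)],.036),plane(T,[(420,245)],.036),plane(T,[(435.8,284.6)],.044),plane(S,[(359.5,205)],.036))
print('bystanders',plane(T,[(262,291)],.036).round(3),plane(T,[(397,184)],.06).round(3),plane(T,[(454,190)],.04).round(3),plane(T,[(319,292)],.012).round(3),plane(T,[(152,320)],.08).round(3),plane(T,[(420,165)],.09).round(3))
print('bin top corners',plane(T,[(337,205),(330,160),(221,237),(275,157)],.239).round(3))
E
```

```text
ring [0.6122 0.037  0.2126] [[294.66592168 227.89200652]] [[297.4325482  239.72776161]]
ring@206 [[0.6148613  0.03344004 0.206     ]] [[0.61366437 0.03658916 0.206     ]]
railS [[ 0.639 -0.028  0.21 ]
 [ 0.661  0.139  0.21 ]]
railT end [[ 0.639 -0.029  0.21 ]
 [ 0.671  0.127  0.21 ]]
yaw of -y dir -97.38040651052297 0.16832455716298678
top 370 (445.2620849609375, -242.3477783203125) (22.099340438842773, 107.18326568603516) 88.3951416015625 [ 0.446  -0.2422]
axis deg 178.05097752138164
scene 191 (444.12432861328125, -241.88978576660156) (21.18841552734375, 105.71765899658203) 87.7343978881836 [ 0.4444 -0.2418]
axis deg 177.82221072040088
bend [ 0.56701291 -0.24551524  0.03698097]
[[ 0.56909125 -0.24495557  0.036     ]] [[ 0.49965069 -0.24880828  0.036     ]] [[ 0.39170133 -0.23458947  0.044     ]] [[ 0.56590452 -0.24470113  0.036     ]]
bystanders [[0.572 0.161 0.036]] [[ 0.664 -0.266  0.06 ]] [[ 0.588 -0.399  0.04 ]] [[0.509 0.033 0.012]] [[0.618 0.432 0.08 ]] [[ 0.676 -0.335  0.09 ]]
bin top corners [[ 0.639 -0.074  0.239]
 [ 0.74  -0.108  0.239]
 [ 0.687  0.187  0.239]
 [ 0.801  0.001  0.239]]
```

```bash
cat >> h.py <<'E'
def go(x,y,z,yang):
    "deltas (mm, rad) for TCP target, tool-y heading in degrees"
    s=arm.get_state();R=Ro.from_quat(s['orientation']).as_matrix()
    d=R.T@(np.array([x,y,z])-s['eef_pos'])*1000
    a=np.degrees(np.arctan2(R[1,1],R[0,1])); print(np.round(d,1),round(-np.radians((yang-a+90)%180-90),3),'yang now',round(a,1))
E
python3 -c "
from h import *
go(.465,-.243,.12,88)"
```

```text
[-521.4 -583.4  128.3] -0.335 yang now 68.8
```

carry_out(deltas="85 -521 -583 60 -0.335;85 -521 -583 60 -0.335;85 -521 -583 60 -0.335;85 -521 -583 60 -0.335;85 -521 -583 60 -0.335;85 -521 -583 60 -0.335;85 -521 -583 60 -0.335;85 -521 -583 60 -0.335;85 -521 -583 60 -0.335;85 -521 -583 60 -0.335;85 -521 -583 60 -0.335;85 -521 -583 60 -0.335")

```text
clock: 1.5
eef_pos: [0.3977, -0.065, 0.2031]
orientation: [0.018, 1.0, -0.0, 0.0]
contact_force: [0.7, 1.2, -0.9]
gripper_width: 0.0851
gripper_force: 0.0
```

```bash
python3 -c "
from h import *
go(.465,-.243,.15,88);print(arm.get_state()['eef_pos'])"
```

```text
[ -73.5 -175.5   53.2] -0.001 yang now 88.0
[ 0.39774983 -0.06504189  0.20310543]
```

carry_out(deltas="85 -73.5 -175.5 53 0;85 -73.5 -175.5 53 0;85 -73.5 -175.5 53 0;85 -73.5 -175.5 53 0;85 -73.5 -175.5 53 0;85 -73.5 -175.5 53 0;85 -73.5 -175.5 53 0")

```text
clock: 2.2
eef_pos: [0.4647, -0.2399, 0.1504]
orientation: [0.017, 1.0, 0.0, 0.0]
contact_force: [0.2, 0.1, 0.6]
gripper_width: 0.085
gripper_force: 0.0
```

```bash
python3 -c "
from h import *
go(.465,-.243,.026,88)
d=snap('wrist');cv2.imwrite('pics/w1.png',d['pixels'])"
```

```text
[ -0.4  -3.1 124.4] 0.001 yang now 88.0
```

View pics/w1.png

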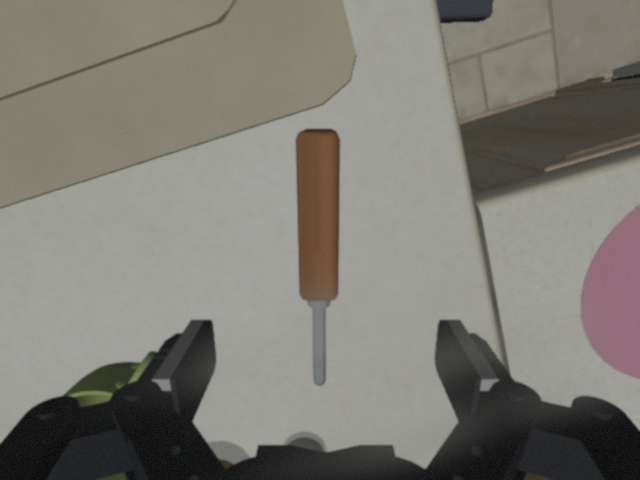

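The wrist view shows the pole: handle from (318,130) to (319,299), hook bend at (319,382), centred between the fingers. Descending to grip.

carry_out(deltas="60 -0.4 -3 50 0;60 -0.4 -3 100 0;60 -0.4 -3 124 0;60 -0.4 -3 124 0;20 -0.4 -3 124 0;20 -0.4 -3 124 0;20 -0.4 -3 124 0;20 -0.4 -3 124 0;20 -0.4 -3 124 0;20 -0.4 -3 124 0;20 -0.4 -3 124 0", grip_force=90)

```text
clock: 3.35
eef_pos: [0.4661, -0.2443, 0.0283]
orientation: [0.017, 1.0, -0.001, 0.002]
contact_force: [-1.1, 2.6, 7.9]
gripper_width: 0.0249
gripper_force: 88.9
```

```bash
python3 -c "
from h import *
s=arm.get_state();print(s['eef_pos'],s['gripper_width'],s['gripper_force'],s['contact_force'])
d=snap('wrist');cv2.imwrite('pics/w2.png',d['pixels'])"
```

```text
[ 0.46609007 -0.24427411  0.02831115] 0.024872783113303508 88.92004251480103 [-1.13247173  2.56399403  7.94994359]
```

View pics/w2.png

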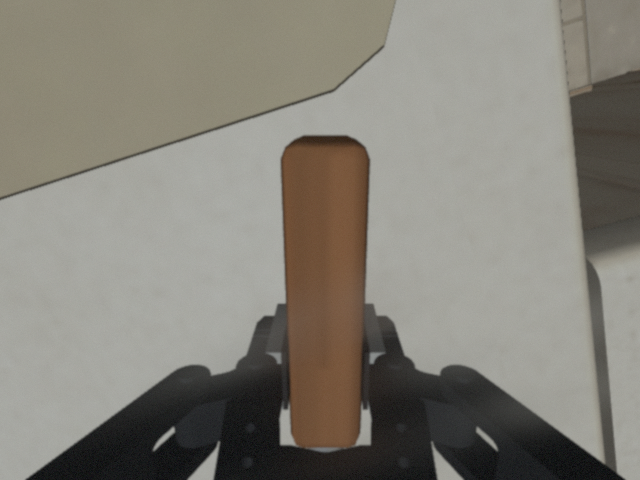

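Gripped: handle rear edge (326,142), front edge (325,445), pads square on both sides. Now I'll compute hook offset and lift.

```bash
python3 -c "
from h import *
d=snap('wrist');p=plane(d,[(326,143),(325,444)],.042);print(p)
e=arm.get_state()['eef_pos']
print('front-eef',p[1]-e,'rear',p[0]-e, np.degrees(np.arctan2(*(p[1]-p[0])[1::-1])), np.linalg.norm(p[1]-p[0]))
s=arm.get_state();R=Ro.from_quat(s['orientation']).as_matrix();print(R.round(3))
"
```

```text
[[ 0.39132867 -0.2427085   0.042     ]
 [ 0.4988657  -0.24676677  0.042     ]]
front-eef [ 0.03277209 -0.00249837  0.01368498] rear [-0.07476494  0.0015599   0.01368498] -2.1612235368083237 0.10761357982992055
[[-0.999  0.035  0.003]
 [ 0.035  0.999 -0.002]
 [-0.003 -0.002 -1.   ]]
```

carry_out(deltas="20 0 0 -30 0;20 0 0 -80 0;20 0 0 -130 0;20 0 0 -180 0;20 0 0 -230 0;20 0 0 -230 0;20 0 0 -230 0")

```text
clock: 4.15
eef_pos: [0.4651, -0.2436, 0.2574]
orientation: [0.017, 1.0, -0.001, 0.001]
contact_force: [-0.1, -0.2, -2.9]
gripper_width: 0.0247
gripper_force: 89.0
```

```bash
python3 -c "
from h import *
s=arm.get_state();print(s['eef_pos'],s['contact_force'],s['wrist_torque'])
go(.44,.055,.27,82.6)
"
```

```text
[ 0.46511701 -0.24360136  0.25739813] [-0.10045207 -0.21106624 -2.91879409] [-0.05504222 -0.00666996 -0.01167481]
[ 35.4 297.5 -13.2] 0.095 yang now 88.0
```

```bash
python3 -c "
from h import *
go(.51,.049,.27,82.6)
"
```

```text
[-34.8 294.  -13.1] 0.095 yang now 88.0
```

carry_out(deltas="20 35 297 -13 0.095;20 35 297 -13 0.095;20 35 297 -13 0.095;20 35 297 -13 0.095;20 35 297 -13 0.095;20 35 297 -13 0.095;20 35 297 -13 0.095;20 -35 294 -13 0.095;20 -35 294 -13 0.095;20 -35 294 -13 0.095;20 -35 294 -13 0.095;20 -35 294 -13 0.095")

```text
clock: 5.35
eef_pos: [0.5095, 0.0488, 0.2686]
orientation: [0.065, 0.998, 0.0, -0.001]
contact_force: [-0.2, -0.3, -2.1]
gripper_width: 0.0251
gripper_force: 89.3
```

```bash
python3 - <<'E'
from h import *
go(.51,.049,.27,82.6)
T=snap('top');S=snap('scene');s=arm.get_state();R=Ro.from_quat(s['orientation']).as_matrix()
h=s['eef_pos']+R@np.array([-.104,0,-.0077]);tip=s['eef_pos']+R@np.array([-.104,0,.0233])
print(s['eef_pos'],h)
for d in(S,T):print(proj(d,[h,tip,[.613,.0355,.206]]).round(1).tolist())
def c(i,x,y,w=80,h=60):return cv2.resize(i[y:y+h,x:x+w],(400,300),interpolation=cv2.INTER_CUBIC)
cv2.imwrite('pics/m2.png',np.hstack([c(S['pixels'],255,195),c(T['pixels'],260,205)]))
E
```

```text
[-0.4  0.3 -1.4] -0.001 yang now 82.5
[0.50972659 0.04883404 0.2690925 ] [0.61285137 0.03536003 0.27677499]
[[293.9, 213.6], [294.4, 220.4], [294.8, 228.7]]
[[297.1, 232.5], [297.5, 235.8], [298.0, 239.7]]
```

View pics/m2.png

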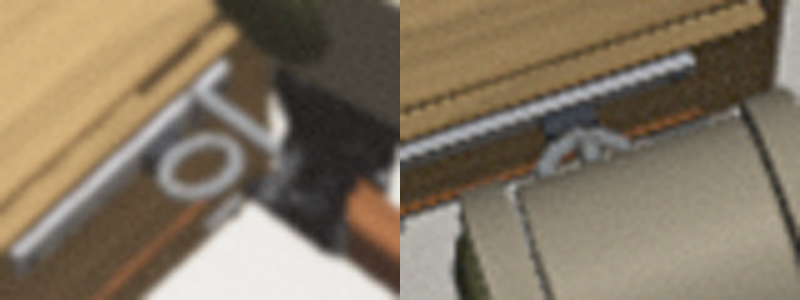

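Scene: hook bend at about (296,211), slightly off the predicted (294,213.6); top: shaft end near (298,231), ring centred beneath. Quick triangulation.

```bash
python3 - <<'E'
from h import *
T=snap('top');S=snap('scene');s=arm.get_state();print(s['eef_pos'])
print(tri([S,T],[(295.6,210.6),(297.5,231)]),tri([S,T],[(295.6,212),(297.5,232)]))
def c(i,x,y,w=33,h=30):return cv2.resize(i[y:y+h,x:x+w],(396,360),interpolation=cv2.INTER_CUBIC)
cv2.imwrite('pics/m3.png',np.hstack([c(S['pixels'],283,203),c(T['pixels'],282,218)]))
E
```

```text
[0.5099517  0.04884795 0.26925859]
[0.61040838 0.03351282 0.29072377] [0.6098878  0.0341492  0.28551393]
```

View pics/m3.png

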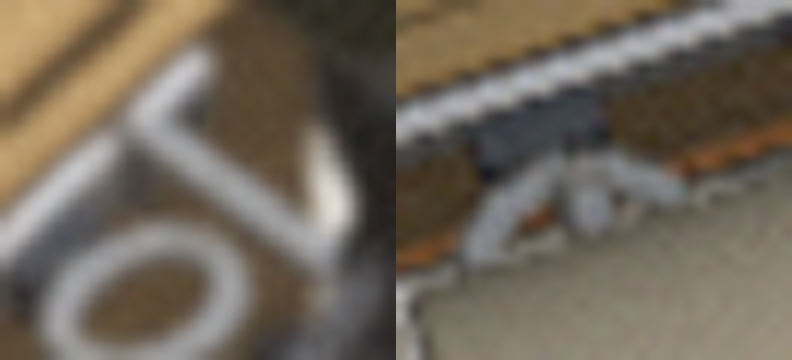

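The hook bend is at scene (294.2,212.5) and top (297.7,234), within about 1 px of prediction, directly above the ring. Inserting.

carry_out(deltas="20 0 0 10 0;20 0 0 20 0;20 0 0 28 0;20 0 0 34 0;20 0 0 40 0;20 0 0 45 0;20 0 0 45 0")

```text
clock: 6.25
eef_pos: [0.5101, 0.0489, 0.2234]
orientation: [0.065, 0.998, 0.0, -0.001]
contact_force: [0.6, 0.6, -1.6]
gripper_width: 0.0246
gripper_force: 89.3
```

```bash
python3 - <<'E'
from h import *
s=arm.get_state();print(s['eef_pos'],s['contact_force'],s['wrist_torque'])
E
```

```text
[0.51012311 0.04887728 0.22337319] [ 0.57273378  0.60681476 -1.57258609] [-0.03123373 -0.05167012 -0.0020588 ]
```

carry_out(deltas="20 6 0 3 0;20 11 0 6 0;20 16 0 8 0;20 22 0 11 0;20 28 0 14 0;20 33.5 0 17.5 0;20 39 0 21 0;20 44 0 25 0;20 49 0 28.5 0;20 54 0 32.5 0;20 54 0 32.5 0")

```text
clock: 7.35
eef_pos: [0.4558, 0.056, 0.1909]
orientation: [0.065, 0.998, 0.0, -0.001]
contact_force: [-0.3, 0.0, -1.1]
gripper_width: 0.0244
gripper_force: 89.4
```

```bash
python3 - <<'E'
from h import *
s=arm.get_state();print(s['eef_pos'],s['contact_force'],s['wrist_torque'],s['gripper_width'])
S=snap('scene');T=snap('top')
def c(i,x,y,w=80,h=60):return cv2.resize(i[y:y+h,x:x+w],(400,300),interpolation=cv2.INTER_CUBIC)
cv2.imwrite('pics/m4.png',np.hstack([c(S['pixels'],255,195),c(T['pixels'],260,205)]))
E
```

```text
[0.45577859 0.05602685 0.19086938] [-0.31196047  0.03052666 -1.12000841] [-0.0111665  -0.07310066  0.0202217 ] 0.024396643049003706
```

View pics/m4.png

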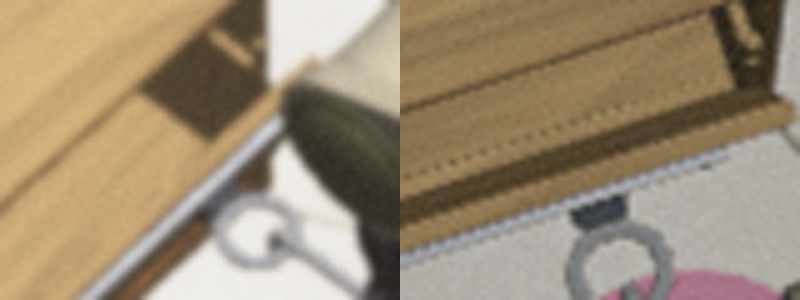

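The crop shows the flap partly open, with the finger inside the ring against its front bar. Continuing along the arc.

carry_out(deltas="20 6 0 6 0;20 12 0 12 0;20 18 0 18.5 0;20 23.5 0 25 0;20 28.5 0 32 0;20 33 0 40 0;20 38 0 48 0;20 42 0 56 0;20 45.5 0 63 0;20 49 0 71 0;20 52 0 79 0;20 54 0 87 0")

```text
clock: 8.65
eef_pos: [0.403, 0.0629, 0.1039]
orientation: [0.065, 0.998, -0.0, -0.0]
contact_force: [1.6, -0.4, -1.1]
gripper_width: 0.0251
gripper_force: 89.4
```

carry_out(deltas="20 1.5 0 6 0;20 3 0 12 0;20 4 0 17 0;20 4.5 0 21 0;20 5 0 25 0;20 5 0 25 0")

```text
clock: 9.25
eef_pos: [0.3985, 0.0635, 0.0794]
orientation: [0.065, 0.998, -0.0, 0.0]
contact_force: [1.7, -0.2, 0.5]
gripper_width: 0.0249
gripper_force: 89.8
```

```bash
python3 - <<'E'
from h import *
s=arm.get_state();print(s['eef_pos'],s['contact_force'],s['wrist_torque'],s['gripper_width'])
S=snap('scene');T=snap('top')
def c(i,x,y,w=80,h=60):return cv2.resize(i[y:y+h,x:x+w],(400,300),interpolation=cv2.INTER_CUBIC)
cv2.imwrite('pics/m5.png',np.hstack([c(S['pixels'],265,205),c(T['pixels'],260,215)]))
E
```

```text
[0.39846116 0.06347233 0.07940943] [ 1.72086855 -0.24030305  0.54924015] [ 0.02783698 -0.42682     0.08289458] 0.024948222908848263
```

View pics/m5.png

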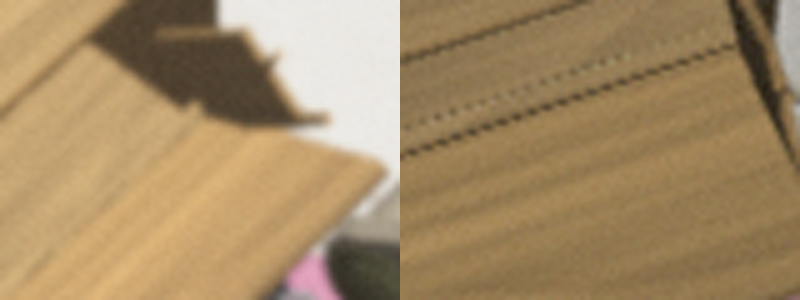

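The flap is nearly down (crop shows its inner face lying forward). Pressing on gently to find the stop.

carry_out(deltas="20 0 0 1.5 0;20 0 0 3 0;20 0 0 4 0;20 0 0 4 0")

```text
clock: 9.75
eef_pos: [0.3995, 0.0633, 0.0763]
orientation: [0.065, 0.998, -0.0, 0.002]
contact_force: [2.5, 0.0, 6.7]
gripper_width: 0.0244
gripper_force: 90.3
```

```bash
python3 - <<'E'
from h import *
s=arm.get_state();print(s['eef_pos'],s['contact_force'],s['wrist_torque'],s['gripper_width'])
E
```

```text
[0.39953123 0.06332657 0.07627145] [2.49265283 0.02304388 6.68134627] [-0.06563198 -1.12094192  0.0683716 ] 0.024433888424303964
```

carry_out(deltas="20 0 0 1.5 0;20 0 0 3 0;20 0 0 4 0;20 0 0 4 0")

```text
clock: 10.15
eef_pos: [0.3997, 0.0633, 0.0724]
orientation: [0.065, 0.998, -0.0, 0.002]
contact_force: [1.9, 1.1, 6.6]
gripper_width: 0.0248
gripper_force: 90.8
```

```bash
python3 - <<'E'
from h import *
s=arm.get_state();print(s['eef_pos'],s['contact_force'],s['wrist_torque'],s['gripper_width'])
E
```

```text
[0.39968528 0.06333905 0.0723552 ] [1.91150492 1.10221961 6.61369968] [-0.00236979 -1.13272038  0.07193253] 0.024793962682226854
```

```bash
python3 - <<'E'
from h import *
S=snap('scene')
def c(i,x,y,w=80,h=60):return cv2.resize(i[y:y+h,x:x+w],(400,300),interpolation=cv2.INTER_CUBIC)
a=cv2.cvtColor(cv2.imread('pics/m5.png')[:,:400],cv2.COLOR_BGR2GRAY).astype(np.float32);b=cv2.cvtColor(c(S['pixels'],265,205),cv2.COLOR_BGR2GRAY).astype(np.float32)
for n,r in(('flapcorner',(slice(120,230),slice(290,395))),('static',(slice(0,120),slice(130,300)))):
    x,y=a[r],b[r];print(n,cv2.phaseCorrelate(x,y,cv2.createHanningWindow(x.shape[::-1],cv2.CV_32F)))
cv2.imwrite('pics/now6.png',S['pixels'])
# predicted flap top-edge corner for theta
f=np.array([-.9917,.129,0]);yv=np.array([.129,.9917,0]);
hinge=np.array([.613,.0355,.206])-.046*f-np.array([0,0,.148])
E
```

```text
flapcorner ((-0.1765936127187544, 0.1879119664431812), 0.4389899973516111)
static ((0.15968559838874796, 0.15664278925295605), 0.47048040098614163)
```

The flap corner didn't move between pushes (0.0 px) while torque reached 1.1 Nm, so it is on its stop. Unhooking.

carry_out(deltas="20 0 0 -3 0;20 -3 0 -7 0;20 -4 0 -12 0;20 -4 0 -18 0;20 -4 0 -24 0;20 -4 0 -30 0;20 -4 0 -36 0;20 -4 0 -42 0;20 -4 0 -50 0;20 -4 0 -60 0;20 -4 0 -60 0")

```text
clock: 11.3
eef_pos: [0.4029, 0.0629, 0.1329]
orientation: [0.065, 0.998, -0.0, 0.001]
contact_force: [-0.4, -1.1, -1.2]
gripper_width: 0.0245
gripper_force: 89.7
```

```bash
python3 - <<'E'
from h import *
s=arm.get_state();print(s['eef_pos'],s['contact_force'],s['wrist_torque'],s['gripper_width'])
S=snap('scene');T=snap('top')
def c(i,x,y,w=80,h=60):return cv2.resize(i[y:y+h,x:x+w],(400,300),interpolation=cv2.INTER_CUBIC)
a=cv2.cvtColor(cv2.imread('pics/m5.png')[:,:400],cv2.COLOR_BGR2GRAY).astype(np.float32);b=cv2.cvtColor(c(S['pixels'],265,205),cv2.COLOR_BGR2GRAY).astype(np.float32)
r=(slice(120,230),slice(290,395));x,y=a[r],b[r];print(cv2.phaseCorrelate(x,y,cv2.createHanningWindow(x.shape[::-1],cv2.CV_32F)))
cv2.imwrite('pics/m7.png',np.hstack([cv2.resize(S['pixels'][190:310,250:410],(400,300)),cv2.resize(T['pixels'][190:310,220:380],(400,300))]))
E
```

```text
[0.40291586 0.06292204 0.13290022] [-0.4089316  -1.09225827 -1.24132745] [ 0.03325288 -0.06681651  0.01808518] 0.024535417918064375
((-0.11692261660825665, -0.21336710352156985), 0.17531982018255893)
```

View pics/m7.png

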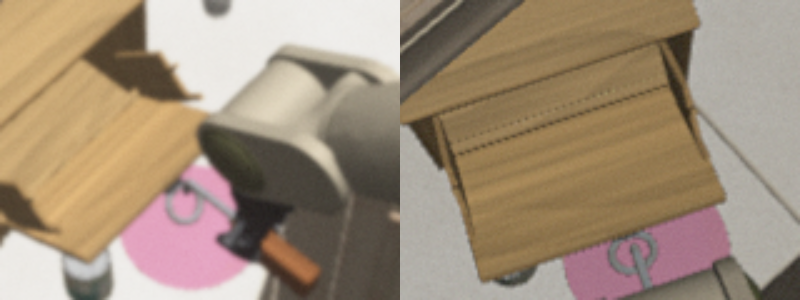

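Ring and hook are separated, and the flap remains open over the plate. Moving up and back to where the pole lay.

carry_out(deltas="20 0 0 -30 0;20 0 0 -70 0;20 10 0 -90 0;20 20 0 -90 0;20 20 0 -90 0")

```text
clock: 11.9
eef_pos: [0.3812, 0.0658, 0.2207]
orientation: [0.065, 0.998, 0.0, -0.001]
contact_force: [0.5, 0.3, -2.8]
gripper_width: 0.0243
gripper_force: 89.7
```

```bash
python3 -c "
from h import *
print(arm.get_state()['eef_pos']);go(.465,-.243,.22,88)"
```

```text
[0.38119856 0.06582022 0.22070348]
[-123.  -295.4    0.5] -0.095 yang now 82.6
```

carry_out(deltas="20 0 -295 0 -0.095;20 0 -295 0 -0.095;20 0 -295 0 -0.095;20 0 -295 0 -0.095;20 0 -295 0 -0.095;20 -123 -295 0 -0.095;20 -123 -295 0 -0.095;20 -123 -295 0 -0.095;20 -123 -295 0 -0.095;20 -123 -295 0 -0.095;20 -123 -295 0 -0.095")

```text
clock: 13.0
eef_pos: [0.4655, -0.2423, 0.2206]
orientation: [0.017, 1.0, 0.001, -0.001]
contact_force: [-0.0, 0.6, -0.8]
gripper_width: 0.025
gripper_force: 89.6
```

```bash
python3 -c "
from h import *
print(arm.get_state()['eef_pos']);go(.465,-.243,.036,88)"
```

```text
[ 0.46549235 -0.24227448  0.22063845]
[  0.2  -1.  184.6] 0.0 yang now 88.0
```

carry_out(deltas="20 0 0 40 0;20 0 0 80 0;20 0 0 120 0;20 0 0 150 0;20 0 0 170 0;20 0 0 180 0;20 0 0 184 0;20 0 0 186 0;20 0 0 188 0;20 0 0 190 0;20 0 0 190 0", grip_force=40)

```text
clock: 14.1
eef_pos: [0.4663, -0.243, 0.0318]
orientation: [0.017, 1.0, -0.0, 0.0]
contact_force: [0.0, 0.2, -1.3]
gripper_width: 0.0247
gripper_force: 89.7
```

```bash
python3 -c "
from h import *
s=arm.get_state();print(s['eef_pos'],s['contact_force'],s['wrist_torque'],s['gripper_force'])"
```

```text
[ 0.46632545 -0.24298421  0.03184535] [ 0.02514394  0.18330993 -1.2569332 ] [0.02130958 0.0300183  0.02609316] 89.74389553070068
```

carry_out(deltas="20 0 0 1 0;20 0 0 2 0;20 0 0 3 0;20 0 0 3 0", grip_force=40)

```text
clock: 14.5
eef_pos: [0.4671, -0.2432, 0.03]
orientation: [0.017, 1.0, -0.001, 0.001]
contact_force: [1.2, 2.7, 12.1]
gripper_width: 0.0248
gripper_force: 91.6
```

```bash
python3 -c "
from h import *
s=arm.get_state();print(s['eef_pos'],s['contact_force'],s['wrist_torque'],s['gripper_force'])"
```

```text
[ 0.46709652 -0.24323324  0.03003692] [ 1.15039139  2.72686253 12.08825971] [ 0.45341061  0.68572073 -0.16678743] 91.64228796958923
```

carry_out(deltas="30 0 0 0 0;30 0 0 0 0;40 0 0 0 0;60 0 0 0 0;75 0 0 0 0;75 0 0 0 0;75 0 0 -20 0;75 0 0 -60 0;75 0 0 -110 0;75 0 0 -150 0;75 0 0 -150 0;75 0 0 -150 0")

```text
clock: 15.7
eef_pos: [0.4662, -0.2429, 0.1787]
orientation: [0.017, 1.0, -0.0, 0.0]
contact_force: [0.2, 0.2, -0.6]
gripper_width: 0.0745
gripper_force: 0.0
```

```bash
python3 - <<'E'
from h import *
s=arm.get_state();print(s['eef_pos'],s['contact_force'],s['gripper_width'])
S=snap('scene');W=snap('wrist')
cv2.imwrite('pics/m8.png',np.hstack([cv2.resize(S['pixels'][140:320,200:440],(400,300)),cv2.resize(W['pixels'],(400,300))]))
E
```

```text
[ 0.46616242 -0.24285513  0.17867774] [ 0.22332569  0.17070602 -0.62528733] 0.07453297329617968
```

View pics/m8.png

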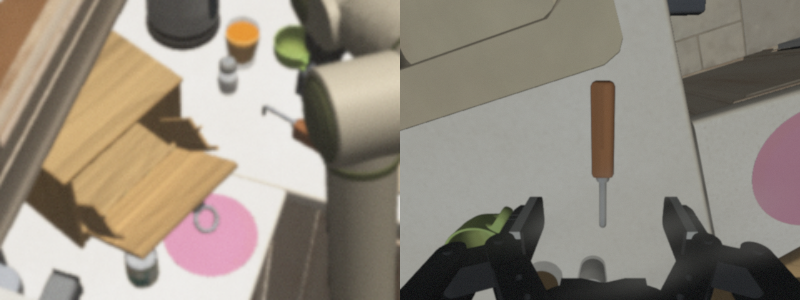

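The pole lies flat where it started (handle at wrist (600,130) in the mosaic, hook (602,225)). The flap is fully open, the other things have not moved, and the gripper is clear. Handing in.

```bash
python3 -c "
from rig import arm
print(arm.finish_job())"
```

```text
the job is handed in; nothing more can be done
None
```

I handed the job in at about 16 s: the flap is pulled down to its stop, the pole is unhooked and lying flat back where it started, and the other items looked undisturbed in the last pictures; no verdict came back.

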